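# Hang the push block on the tool board by its keyhole

### The arm

A 6-joint arm with a two-finger parallel gripper is mounted at the origin on a cart in front of the work surface, level with it; the furniture and walls round the work are solid. World frame = base frame: x ahead of the robot, y to its left, z up, the work surface at z = 0. Lengths are in mm, angles in rad, forces in N, time in s.
With the tool pointing down it reaches from about 250 to 725 mm from the base axis. Payload 4 kg.
Tool frame: the origin (TCP) lies midway between the tips of the shut fingers; the grasp point (between the pads) lies grip_point_offset behind it (grip_point_offset is the distance from the TCP to the grasp point, in mm); z points along the fingers, y is the line along which they close (so a half turn about z gives the same grasp; the last joint's range is limited). The gripper opens to 85 mm and grips with 20 to 120 N. Pads are 22 mm wide; open, the fingers measure 114 mm over their backs; the gripper's body (76 mm by 85 mm) begins 54 mm behind the grasp point. The pads swing forward as they close: fully open they stand 13 mm farther back than shut.
Start: joints at [-1.284, 0.241, 0.005, 1.335, 0, 1.571], TCP at [141.44, -479.577, 231.306] pointing down, gripper open.
Joint ranges: [-2.72, 2.72], [-1.05, 1.87], [-1.09, 1.28], [-1.99, 2.15], [-1.42, 1.44], [-3.14, 3.14]. Speed limits (rad/s): [2.79, 2.79, 3.14, 3.14, 3.14, 3.14].

### API

Orientations are given as a rotation vector (axis times angle).
In Python, from bench import get_state, get_image, camera_info, hand_in, grip_point_offset gives the robot as it stands. The module is installed in compiled form; this text tells all that it offers.
- The arm moves only by the tool move_arm, never from a script. Its argument "moves" is a list that holds one entry, the list of rows, each a list of 4 numbers: the shift along the world's x, y, z in mm, then the turn about the world's z in degrees. In form: [[[x, y, z, roll], ...]]. A call has 1 to 10 rows; each row shifts and turns the commanded pose from where the row before left it; what a row does not reach is not made up. A row lasts 1/10 s, in which the tool goes at most 50 mm and 8.59 degrees, less where a joint would pass 70% of its speed; a pose out of reach is approached as far as the arm can. A call is refused whole if a number of a shift passes 50 or a number of a turn 8.59, either way. A call with a gripper value outside its range is refused whole. "fingers" is the finger opening in mm, from 0 to 85.4, set as the call begins (left out, the last holds). The fingers move at their own pace and stop on an object; "newtons" is the grip in N (left out, the last holds). Time passes only in rows, so rows that do not move let the fingers close. It gives the time, the measured TCP pose, the force, the opening and the grip force at its end, in the units of the state.
- get_state(): the state, without advancing time (a new reading comes with each control period).
- get_image(name): name is "scene" or "top"; returns (picture, depth): 420x560x3 uint8, red, green, blue; 420x560 float32, mm along the optical axis (not along the pixel's ray), 0 where there is no reading.
- camera_info(name): a dict with "K" (3x3 intrinsics, pixels), "R" (3x3) and "t" (3): a world point X has camera coordinates R X + t. Camera axes: x right, y down, z forward; pixel columns grow to the right and rows downward; lengths in mm; the calibration is good to about 2 mm. A picture is of the moment at which its call begins. camera_info takes no time and is no camera call.
- hand_in(): hands the job in; it is judged then, once.
The state is a dict: "time": time; "q": joint angles; "qd": joint speeds; "joint_torque": joint torques, N m; "eef_pos": TCP position; "ee_rot": TCP orientation; "wrist_force": force on the tool from outside, world axes, zero at the start; "ft_torque": the same for the moment, N m; "opening": finger opening in mm; "finger_force": force on a finger pad.
Only numpy, scipy, OpenCV 4.12 (cv2) and the standard library are available. Lean on these libraries where they do the work, as an engineer would, in place of code of your own. Each camera call takes 0.05 s, during which the arm holds its last target. There are 200 camera calls.

### The job

Hang the yellow push block on the sloping white tool board: feel for the screw, pass the keyhole over the screw head until the block's back lies flat on the board, then draw the block down the slope until the end of its slot is stopped by the screw, and let go so that it hangs there locked. Leave the other things on the bench where they are.

Things in the scene. Friction and masses are not known exactly. Their poses are not given: they have to be found in the camera images.
- push_block: Push block, loose, about 0.25 kg, slick yellow plastic base 150 x 80 x 8 mm with a black rubber grip bar on it. Origin: centre of the base's flat back (underside); x along the length towards the keyhole end, y across, z out of the base towards the grip. It starts lying on its back on the bench, grip up.
- grip (a point): Middle of the top of the push block's black grip bar (at x -25, y 0, z 48 mm in the block's frame). The bar runs 70 mm across the block (along its y), is 24 mm thick along the block's x, and stands 40 mm above the base, whose top is at z 8 mm.
- keyhole (a point): Centre of the round part of the push block's keyhole, on the back (at x +30, y 0, z 0 in the block's frame). The keyhole goes right through the 8 mm base: round part 22 mm wide; from it a slot 10 mm wide runs along y = 0 towards the block's +x and ends at x +59 mm.
- panel: Smooth white board of a fixed stand, 200 mm wide, 270 mm long up the slope; the face rises away from the robot at 40 degrees to the bench, the stand is turned a little about the vertical. Origin: on the face, middle of the lower edge, 24 mm above the bench; x up the slope along the face, y to its left, z straight out of it. Slick: a block not hung on the screw slides down it.
- track_mid (a point): Point on the face, at x 175, y 0 mm in the board's frame, on the dark track up its middle. One screw is clamped in the track within 25 mm up or down the slope of this point; where is not measured: find it by touch or sight. It stands straight out: shank 7 mm thick, dark round head 16 mm wide, 11 to 16 mm above the face. A hung block rests with its slot's end on the shank.
- oval_pad: dark oval wooden pad, 96x134x30 mm; bystander. Origin: centre of the underside.
- mallet: wooden mallet, 116x276x66 mm; bystander. Origin: centre of the underside.
- support_block: plain wooden block, 78x114x52 mm; bystander. Origin: centre of the underside.
- spirit_level: wooden spirit level on edge, 27x257x49 mm; bystander. Origin: centre of the underside.
- moulding_sample: dark stepped moulding sample, 66x113x43 mm; bystander. Origin: centre of the underside.
Mind the look-alikes: they are no part of the job. Several things have the shape of the push_block; the one meant has the colours described above.

How it is judged:
By the outcome, as a careful person would: the job done as asked, in the order asked, and still so for the second after the job is handed in, with the robot touching nothing.
It also fails if it takes over 58 s, if anything falls off the work surface, if the arm or the gripper's body presses on something with over 40 N, if the wrist force passes 120 N, or if a joint passes its speed limit or range.

## Working session

There is one attempt and no reset: what is moved stays moved. The work goes in short steps, Python scripts to look and compute and a tool call to move; the robot and the scene stay as the last step left them, time stands still between calls to the robot, and variables do not carry over. Pictures are saved under pics/ and viewed, at most 10 in all, crops included, and the job is handed in when it is done.

Besides the shell and the picture viewer there is one more tool, called after "Call:" as name(argument=value, ...) on one line, values as JSON. move_arm: Moves the arm, as the interface text tells. Its arguments: {"type":"object","properties":{"moves":{"type":"array"},"fingers":{"type":"number"},"newtons":{"type":"number"}},"required":["moves"]}

```bash
mkdir -p pics; cat > h.py <<'E'
import numpy as np, cv2
from bench import *
def grab(n,tag):
    p,d=get_image(n); cv2.imwrite(f'pics/{tag}.png',p[:,:,::-1]); np.savez(f'pics/{tag}.npz',p=p,d=d); return p,d
def pts(n,d):
    c=camera_info(n);K=np.array(c['K']);R=np.array(c['R']);t=np.array(c['t'])
    v,u=np.mgrid[:d.shape[0],:d.shape[1]]
    X=np.stack([(u-K[0,2])/K[0,0]*d,(v-K[1,2])/K[1,1]*d,d],-1)
    return (X-t)@R
E
python3 - <<'E'
from h import *
a,_=grab('scene','s0');b,_=grab('top','t0')
cv2.imwrite('pics/both.png',cv2.resize(np.vstack([a,b])[:,:,::-1],(560,840))[:600]) 
print(get_state(),grip_point_offset)
for n in('scene','top'):
    c=camera_info(n);print(n,c, -np.array(c['R']).T@np.array(c['t']))
E
```

```text
{'time': 0.1, 'q': array([-1.28404039e+00,  2.41377554e-01,  3.87160936e-03,  1.33522068e+00,
       -2.21772824e-05,  1.57080534e+00]), 'qd': array([-0.00262429, -0.00183937,  0.0048777 ,  0.00260391,  0.00083569,
        0.00028977]), 'joint_torque': array([ 5.59982400e-04, -3.73137581e+01,  2.53010416e+01,  1.08833757e-02,
        2.70852132e-05,  3.66211168e-06]), 'eef_pos': array([ 141.25385441, -479.04001773,  230.48688987]), 'ee_rot': array([-3.10747092e+00, -4.48606964e-01,  4.67457992e-04]), 'wrist_force': array([-0.16446696, -0.47685851,  0.61573211]), 'ft_torque': array([ 0.03713175,  0.02084351, -0.06384711]), 'finger_force': 0.0, 'opening': 85.63148565445509} 18.700000000000003
scene {'K': array([[462.72811734,   0.        , 283.42519524],
       [  0.        , 462.72811734, 202.45910685],
       [  0.        ,   0.        ,   1.        ]]), 'R': array([[-0.26123485, -0.96510471, -0.01814511],
       [-0.65666529,  0.19146136, -0.72947464],
       [ 0.7074935 , -0.17864893, -0.68376715]]), 't': array([ 144.22356799,  411.33106252, 1247.20283936])} [-574.60484266  283.24830134 1155.4688562 ]
top {'K': array([[469.00475884,   0.        , 284.68671808],
       [  0.        , 469.00475884, 211.38332245],
       [  0.        ,   0.        ,   1.        ]]), 'R': array([[-0.01764439, -0.99982154, -0.00674952],
       [-0.96842404,  0.01876854, -0.24860133],
       [ 0.24868365,  0.00214998, -0.96858238]]), 't': array([  21.4087464 ,  533.60277159, 1552.60550366])} [ 131.0238961     8.05190859 1636.62518851]
```

View pics/s0.png

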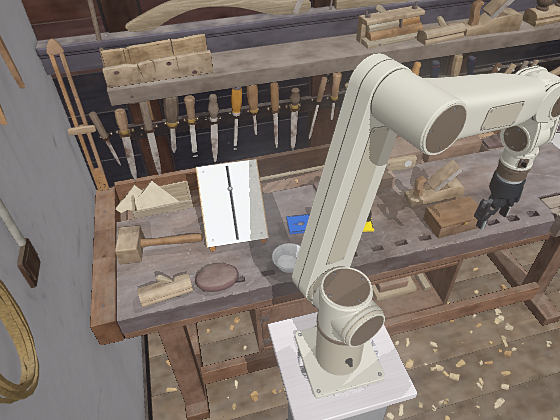

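View pics/t0.png

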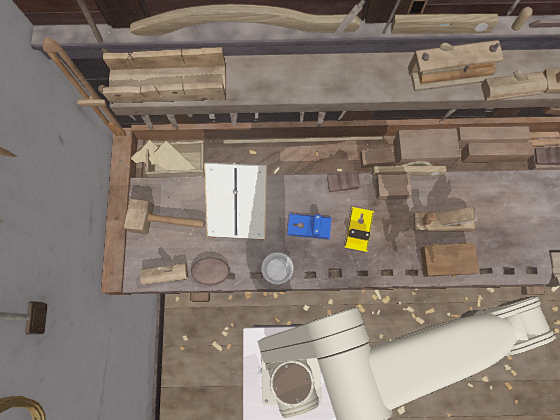

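Candidates in the top view are the yellow block at (360,229) and the blue block at (309,225). The yellow one with the black bar fits. Its keyhole is at about (362,217), so its +x points away from the robot. The white board is at (235,202) with a screw head near (236,190).

```bash
python3 - <<'E'
from h import *
f=np.load('pics/t0.npz');p,d=f['p'],f['d'];P=pts('top',d)
hsv=cv2.cvtColor(p,cv2.COLOR_RGB2HSV)
m=((hsv[...,0]>22)&(hsv[...,0]<36)&(hsv[...,1]>170)&(hsv[...,2]>120)).astype('u1')
m[:190]=0;m[260:]=0;m[:,:335]=0;m[:,385:]=0
c=np.vstack(cv2.findContours(m,cv2.RETR_EXTERNAL,cv2.CHAIN_APPROX_NONE)[0])[:,0]
Q=P[c[:,1],c[:,0]]
print('yellow z',np.percentile(P[m>0][:,2],[5,50,95]))
C=camera_info('top');K,R,t=[np.array(C[k]) for k in'KRt'];o=-R.T@t
def ray(u,v,z):
    r=R.T@np.linalg.inv(K)@[u,v,1.];return o+r*(z-o[2])/r[2]
W=np.array([ray(u,v,8.)[:2] for u,v in c])
print('rect',cv2.minAreaRect(W.astype('f4')))
print(cv2.boxPoints(cv2.minAreaRect(W.astype('f4'))))
k=(P[...,2]>40)&(P[...,2]<56)&(hsv[...,2]<90);k[:190]=0;k[260:]=0;k[:,:335]=0;k[:,385:]=0
B=P[k];print('bar',k.sum(),np.median(B[:,2]),cv2.minAreaRect(B[:,:2].astype('f4')))
# board
w=(hsv[...,1]<40)&(hsv[...,2]>190);w[:155]=0;w[245:]=0;w[:,:200]=0;w[:,270:]=0
A=P[w];A=A[A[:,2]>15];
for _ in range(3):
    c0=A.mean(0);n=np.linalg.svd(A-c0,full_matrices=False)[2][2];n*=np.sign(n[2]);r=(A-c0)@n;A=A[abs(r)<4]
print('board n',n,'tilt',np.degrees(np.arccos(n[2])),'std',r.std())
up=np.array([-n[0],-n[1],0]);up/=np.linalg.norm(up);
print('yaw',np.degrees(np.arctan2(up[1],up[0])))
ux=np.cross(np.cross(n,up),n);ux/=np.linalg.norm(ux);uy=np.cross(n,ux)
L=np.c_[(A-c0)@ux,(A-c0)@uy];rr=cv2.minAreaRect(L.astype('f4'));print('board rect',rr)
cen=c0+ux*rr[0][0]+uy*rr[0][1];org=cen-135*ux;print('origin',org,'ux',ux,'uy',uy)
big=np.zeros_like(w);big[155:245,200:270]=1
q=P-org;bx,by,bz=q@ux,q@uy,q@n
dk=big&(hsv[...,2]<110)&(bx>10)&(bx<260)&(abs(by)<40)
for v in range(165,236,1):
    s=dk[v];
    if s.any():print(v,np.where(s)[0][[0,-1]],np.round([bx[v][s].mean(),by[v][s].mean(),by[v][s].min(),by[v][s].max(),bz[v][s].max()],1)) if 140<bx[v][s].mean()<215 else 0
cr=np.hstack([cv2.resize(p[155:255,195:275],(400,500),interpolation=2),cv2.resize(p[195:265,330:386],(400,500),interpolation=2)])
cv2.imwrite('pics/crop.png',cr[:,:,::-1])
E
```

```text
yellow z [ 0.93177151  7.12228989 13.25874395]
rect ((480.66339111328125, -249.74310302734375), (79.92112731933594, 150.46495056152344), 77.23308563232422)
[[ 398.4602  -272.09045]
 [ 545.2052  -305.341  ]
 [ 562.8666  -227.39575]
 [ 416.12158 -194.1452 ]]
bar 118 46.44275954800099 ((515.797119140625, -289.3382568359375), (64.248291015625, 193.31179809570312), 53.55206298828125)
board n [-0.07746423  0.9614257   0.26393164] tilt 74.6965197391975 std 2.155267091968094
yaw -85.39350117436105
board rect ((-4.023689270019531, -5.614715576171875), (266.4912109375, 17.688865661621094), 47.44879913330078)
origin [555.94647166 234.32689317 -18.68931593] ux [ 0.02119687 -0.26307908  0.96454139] uy [0.99676978 0.08031198 0.        ]
187 [235 235] [175.1  40.   40.   40.  -16.9]
188 [235 236] [172.3  37.3  37.1  37.5 -17. ]
189 [235 236] [173.2  33.6  33.2  34.  -16.5]
190 [236 236] [182.8  27.   27.   27.  -18. ]
194 [235 236] [160.1  20.2  19.5  20.9 -18.2]
195 [235 236] [155.6  18.1  18.   18.2 -18.4]
196 [235 236] [158.2  13.8  13.1  14.5 -18.1]
197 [235 236] [147.8  13.4  13.3  13.6 -19.2]
198 [235 236] [154.    8.1   8.    8.2 -18. ]
199 [235 236] [150.8   5.5   4.5   6.6 -18.9]
200 [235 236] [148.3   2.7   2.4   3.  -18.2]
201 [235 236] [141.8   1.2   0.8   1.5 -19.6]
204 [235 236] [140.1  -8.9  -9.8  -8.  -19.4]
```

View pics/crop.png

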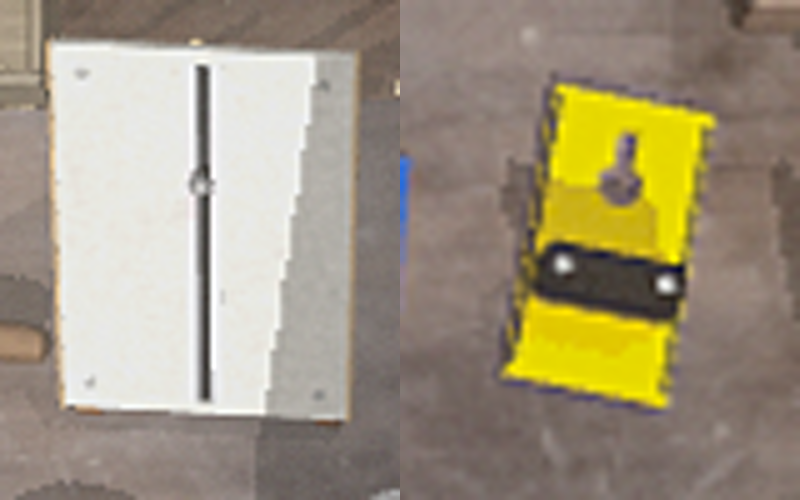

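The crop confirms the yellow block with the black bar: keyhole at crop (622,180), slot pointing away from the robot. The screw head is at crop (201,182), which is full-image (235.2,191.4). Next I refit the board robustly.

```bash
python3 - <<'E'
from h import *
C=camera_info('top');K,R,t=[np.array(C[k]) for k in'KRt'];o=-R.T@t
f=np.load('pics/t0.npz');p,d=f['p'],f['d'];P=pts('top',d)
poly=np.array([[204.6,163],[266.6,165.4],[264.6,239],[207.6,236.4]])
m=cv2.erode(cv2.fillPoly(np.zeros(d.shape,'u1'),[poly.round().astype('i4')],1),np.ones((7,7)))>0
A=P[m&(d>0)]
for _ in range(6):
    s=np.linalg.lstsq(np.c_[A[:,:2],np.ones(len(A))],A[:,2],rcond=None)[0]
    r=A[:,2]-np.c_[A[:,:2],np.ones(len(A))]@s;A=A[abs(r)<max(2.5*r.std(),3)]
n=np.array([-s[0],-s[1],1]);n/=np.linalg.norm(n)
print('n',n,'tilt',np.degrees(np.arccos(n[2])),'yaw',np.degrees(np.arctan2(-n[1],-n[0])),r.std(),len(A))
yaw=np.arctan2(-n[1],-n[0]);
def ray(u,v,off=0):
    r=R.T@np.linalg.inv(K)@[u,v,1.];c=A.mean(0)+n*off;return o+r*((c-o)@n)/(r@n)
c=[ray(*q) for q in poly];print(np.round(c,1))
print('sides',[np.linalg.norm(c[i]-c[i-1]).round(1) for i in range(4)])
e=np.array(c[1])-c[2]+np.array(c[0])-c[3];print('edge yaw',np.degrees(np.arctan2(e[1],e[0])))
e=np.array(c[0])-c[1];print('cross yaw',np.degrees(np.arctan2(e[1],e[0]))-90)
S=ray(235.2,191.4,16);print('screw head',S)
ct=ray(203/5+195,68/5+155);cb=ray(206/5+195,402/5+155);e=ct-cb;print('track',ct,cb,np.degrees(np.arctan2(e[1],e[0])))
low=(np.array(c[2])+c[3])/2;print('low',low)
# scene view
g=np.load('pics/s0.npz')['p'];cv2.imwrite('pics/sc.png',cv2.resize(g[150:260,185:275],(655,600)[:2],interpolation=2)[:,:,::-1])
E
```

```text
n [-0.63969778  0.04542816  0.76728289] tilt 39.88948226823368 yaw -4.062042228047074 3.976935184135914 3593
[[668.2 269.2 197.9]
 [655.4  67.2 199.1]
 [446.7  83.6  24.2]
 [459.9 283.6  23.4]]
sides [np.float64(272.1), np.float64(202.4), np.float64(272.8), np.float64(200.4)]
edge yaw -4.217846566462433
cross yaw -3.6284767920448076
screw head [583.13236652 173.59190179 153.48039378]
track [650.11657242 169.01737575 188.74438901] [460.27156417 182.53479887  29.66681309] -4.072724555167863
low [453.28224207 183.59547932  23.77688819]
```

View pics/sc.png

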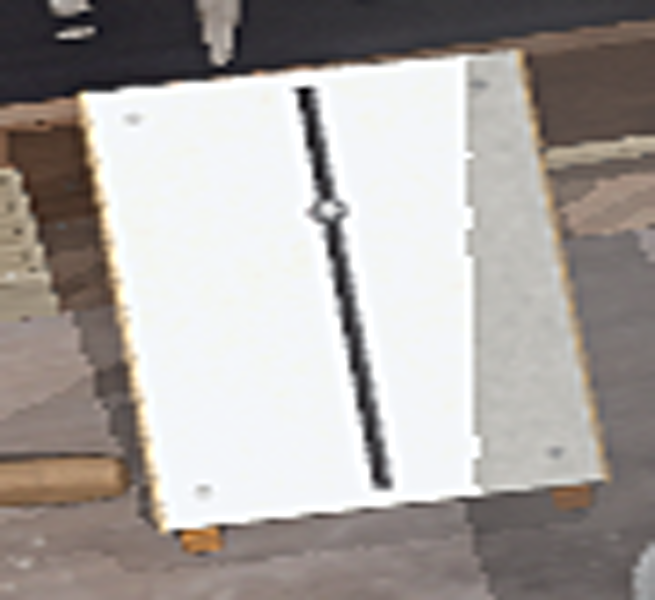

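Call:
move_arm(moves=[[[39, 29, -12, -3.65], [39, 29, -12, -3.65], [39, 29, -12, -3.65], [39, 29, -12, -3.65], [39, 29, -12, -3.65], [39, 29, -12, -3.65], [39, 29, -12, -3.65], [39, 29, -12, -3.65], [3, 3.4, -15, 0], [0, 0, 0, 0]]], fingers=85, newtons=30)

```text
time: 1.1
eef_pos: [455.4, -242.0, 117.8]
ee_rot: [-3.121, 0.343, 0.008]
wrist_force: [0.3, 0.3, -0.8]
opening: 84.9
finger_force: 0.0
```

Call:
move_arm(moves=[[[0, 0, -25, 0], [0, 0, -25, 0], [0, 0, -18, 0], [0, 0, 0, 0]]])

```text
time: 1.5
eef_pos: [453.1, -244.2, 50.4]
ee_rot: [-3.12, 0.352, 0.009]
wrist_force: [-0.4, 0.1, -0.1]
opening: 85.1
finger_force: 0.0
```

```bash
python3 - <<'E'
from h import *
print(get_state()['eef_pos'])
a,_=grab('scene','s1');b,_=grab('top','t1')
cv2.imwrite('pics/c1.png',np.hstack([cv2.resize(a[180:260,320:400],(400,400)),cv2.resize(b[190:270,320:400],(400,400))])[:,:,::-1])
E
```

```text
[ 453.09826762 -244.20753626   50.38248477]
```

View pics/c1.png

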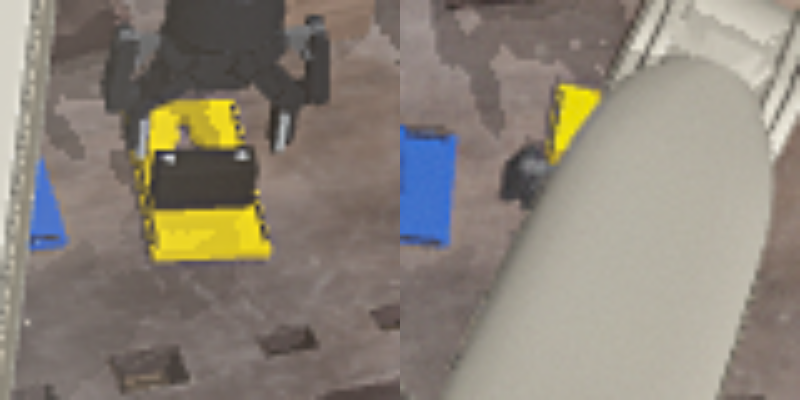

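The scene view, crop (205,170), shows the fingers straddling the black bar. Descending and closing.

Call:
move_arm(moves=[[[2, 0, -20, 0], [0, 0, -16, 0], [0, 0, -7, 0], [0, 0, 0, 0], [0, 0, 0, 0]]])

```text
time: 2.1
eef_pos: [458.7, -245.0, 10.5]
ee_rot: [3.121, -0.35, 0.002]
wrist_force: [-0.3, -0.9, 0.4]
opening: 84.8
finger_force: 0.0
```

Call:
move_arm(moves=[[[0, 0, 0, 0], [0, 0, 0, 0], [0, 0, 0, 0], [0, 0, 0, 0], [0, 0, 0, 0], [0, 0, 0, 0]]], fingers=60, newtons=30)

```text
time: 2.7
eef_pos: [459.1, -245.3, 10.9]
ee_rot: [3.12, -0.349, 0.004]
wrist_force: [-0.9, -0.5, 5.6]
opening: 69.7
finger_force: 36.2
```

Call:
move_arm(moves=[[[0, 0, 10, 0], [0, 0, 20, 0], [0, 0, 30, 0], [0, 0, 35, 0], [0, 10, 30, 1.5], [1, 20, 20, 1.5], [1, 30, 0, 1.5], [1, 40, 0, 1.5], [1, 40, 0, 1.5], [1, 40, 0, 1.2]]], newtons=50)

```text
time: 3.7
eef_pos: [462.2, -62.9, 154.5]
ee_rot: [-3.139, 0.111, 0.001]
wrist_force: [0.8, 0.9, -2.4]
opening: 69.8
finger_force: 59.2
```

Call:
move_arm(moves=[[[1, 42, 0, 0], [1, 42, 0, 0], [0, 42, 0, 0], [0, 40, 0, 0], [0, 34, 0, 0], [0, 25, 0, 0], [0, 16, 0, 0], [0, 7, 0, 0], [0, 0, 0, 0], [0, 0, 0, 0]]])

```text
time: 4.7
eef_pos: [466.9, 66.3, 154.4]
ee_rot: [-3.046, -0.125, 0.008]
wrist_force: [-0.5, -0.3, -1.7]
opening: 69.3
finger_force: 59.1
```

```bash
python3 - <<'E'
from h import *
s=get_state();print(s['eef_pos'],s['ee_rot'],s['opening'],s['wrist_force'],s['ft_torque'])
a,_=grab('scene','s2');b,_=grab('top','t2')
cv2.imwrite('pics/c2.png',np.hstack([cv2.resize(a[110:260,180:330],(400,400)),cv2.resize(b[150:260,190:300],(400,400))])[:,:,::-1])
E
```

```text
[466.86032796  66.34316783 154.41386853] [-3.0456937  -0.12488817  0.00775437] 69.30337717446172 [-0.51437585 -0.34742015 -1.70857341] [-0.14716847  0.02597724  0.01202799]
```

View pics/c2.png

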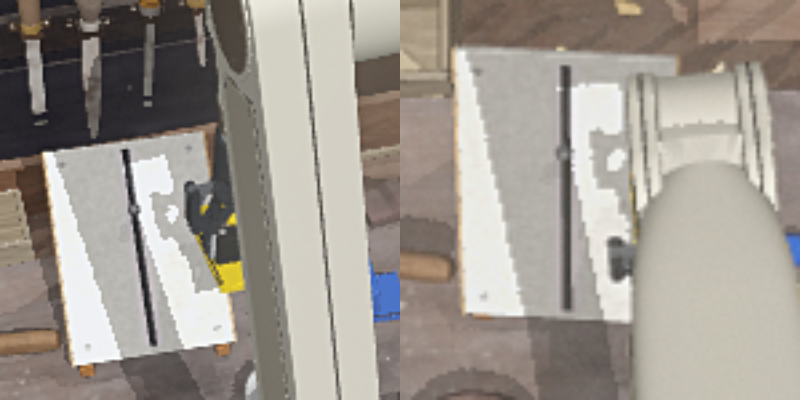

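The board and screw are visible at crop (562,155) on the right. The arm stopped short at y=66 with the tool tilted, so I'll check the joints.

```bash
python3 - <<'E'
from h import *
from scipy.spatial.transform import Rotation as R
s=get_state();print(s['q'],s['joint_torque'],s['eef_pos']);print(R.from_rotvec(s['ee_rot']).as_matrix().round(3))
E
```

```text
[ 0.08094456  0.23517955 -0.21292537  1.12390032  0.09361882  3.14062816] [ 6.45249384e-02 -3.63201785e+01  2.44067144e+01 -2.28011794e-02
  3.69693479e-01 -2.96287682e-03] [466.8474784   66.33653677 154.48287184]
[[ 0.997  0.081 -0.009]
 [ 0.082 -0.992  0.093]
 [-0.001 -0.093 -0.996]]
```

Call:
move_arm(moves=[[[0, 0, 0, 0], [0, 0, 0, 0]]])

```text
time: 5.0
eef_pos: [466.9, 66.5, 154.6]
ee_rot: [-3.045, -0.125, 0.007]
wrist_force: [-0.4, 0.1, -2.6]
opening: 69.4
finger_force: 59.1
```

Call:
move_arm(moves=[[[0, -15, 0, 0], [0, -30, 0, 0], [0, -40, 0, 2], [0, -30, 0, 4], [0, -10, 0, 7], [0, 0, 0, 8], [0, 0, 0, 8], [0, 0, 0, 8], [0, 0, 0, 8], [0, 0, 0, 8]]])

```text
time: 6.0
eef_pos: [467.0, -58.5, 154.5]
ee_rot: [-2.675, -1.484, 0.071]
wrist_force: [-0.6, -0.3, -2.4]
opening: 69.0
finger_force: 59.1
```

```bash
cat > st.py <<'E'
from h import *
from scipy.spatial.transform import Rotation as R
s=get_state();print(s['time'],s['q'].round(3),s['eef_pos'].round(1));M=R.from_rotvec(s['ee_rot']).as_matrix();print(M[:,2].round(3),'toolY',np.degrees(np.arctan2(M[1,1],M[0,1])).round(2),s['opening'],s['wrist_force'].round(1),s['ft_torque'].round(2))
E
python3 st.py
```

```text
6.0 [-0.148  0.3   -0.126  1.231  0.036  1.979] [467.  -58.5 154.5]
[-0.08   0.049 -0.996] toolY -31.96 69.01093644990242 [-0.6 -0.3 -2.4] [-0.1  -0.09 -0.03]
```

Call:
move_arm(moves=[[[0, 0, 0, 8.5], [0, 0, 0, 8.5], [0, 0, 0, 8.5], [0, 0, 0, 8.5], [0, 0, 0, 8.5], [0, 0, 0, 8.5], [0, 0, 0, 8.5], [0, 0, 0, 8.5], [0, 0, 0, 8.5], [0, 0, 0, 8.5]]])

```text
time: 7.0
eef_pos: [467.0, -58.3, 154.5]
ee_rot: [-0.985, -2.95, 0.139]
wrist_force: [0.3, -0.7, -2.8]
opening: 69.7
finger_force: 59.1
```

Call:
move_arm(moves=[[[0, 0, 0, 8.5], [0, 0, 0, 8.5], [0, 0, 0, 8.5], [0, 0, 0, 8.5], [0, 0, 0, 8.5], [0, 0, 0, 8.5], [0, 0, 0, 8.5], [0, 0, 0, 8.5], [0, 0, 0, 8.5], [0, 0, 0, 8.5]]])

```text
time: 8.0
eef_pos: [466.7, -58.2, 154.6]
ee_rot: [-1.263, 2.831, -0.132]
wrist_force: [-0.0, 0.2, -2.3]
opening: 69.6
finger_force: 59.1
```

Call:
move_arm(moves=[[[0, 0, 0, 8.5], [0, 0, 0, 8.5], [0, 0, 0, 8.5], [0, 0, 0, 8.5], [0, 0, 0, 8.5], [0, 0, 0, 8.5], [0, 0, 0, 8.5], [0, 0, 0, 8.5], [0, 0, 0, 8.5], [0, 0, 0, 8.5]]])

```text
time: 9.0
eef_pos: [466.7, -58.4, 154.6]
ee_rot: [-2.802, 1.216, -0.056]
wrist_force: [-0.2, 0.6, -2.7]
opening: 69.1
finger_force: 59.1
```

```bash
python3 st.py
```

```text
9.0 [-0.173  0.19  -0.271  1.053  0.076 -2.494] [466.7 -58.4 154.6]
[ 0.068  0.065 -0.996] toolY -136.94 69.07350535284274 [-0.2  0.6 -2.7] [-0.09  0.13 -0.  ]
```

Call:
move_arm(moves=[[[0, 0, 0, 8.5], [0, 0, 0, 8.5], [0, 0, 0, 8.5], [0, 0, 0, 8.5], [0, 0, 0, 3], [0, -20, 0, 0], [0, -30, 0, 0], [0, -30, 0, 0], [0, -30, 0, 0], [0, 0, 0, 0]]])

```text
time: 10.0
eef_pos: [481.0, -114.0, 154.5]
ee_rot: [-3.069, 0.404, -0.009]
wrist_force: [-0.3, 0.3, -3.1]
opening: 69.5
finger_force: 59.1
```

```bash
python3 st.py
```

```text
10.0 [-0.261  0.277 -0.153  1.141  0.046 -3.141] [ 481.  -114.   154.5]
[ 0.012  0.044 -0.999] toolY -105.01 69.47527931431617 [-0.3  0.3 -3.1] [ 0.02  0.08 -0.03]
```

Call:
move_arm(moves=[[[0, -30, 0, 0], [0, -30, 0, 0], [0, -20, 0, 0], [0, 0, 0, 0]]])

```text
time: 10.4
eef_pos: [492.2, -155.8, 154.4]
ee_rot: [-3.087, 0.493, -0.002]
wrist_force: [0.5, 0.1, -2.3]
opening: 69.1
finger_force: 59.0
```

```bash
python3 st.py
```

```text
10.4 [-0.316  0.319 -0.094  1.159  0.015 -3.141] [ 492.2 -155.8  154.4]
[ 0.004  0.015 -1.   ] toolY -108.14 69.14866961801597 [ 0.5  0.1 -2.3] [ 0.03 -0.04  0.  ]
```

Call:
move_arm(moves=[[[0, -20, 0, 0], [0, -20, 0, 0], [0, 0, 0, 0]]])

```text
time: 10.7
eef_pos: [498.3, -177.8, 154.5]
ee_rot: [-3.095, 0.537, 0.001]
wrist_force: [0.0, 0.3, -2.8]
opening: 69.4
finger_force: 59.0
```

```bash
python3 st.py
```

```text
10.7 [-0.343  0.343 -0.059  1.169 -0.    -3.141] [ 498.3 -177.8  154.5]
[-0.001  0.    -1.   ] toolY -109.69 69.3724081563742 [ 0.   0.3 -2.8] [ 0.04  0.01 -0.02]
```

Call:
move_arm(moves=[[[-3, 10, 0, 0], [-3, 25, 0, 1], [-3, 40, 0, 2], [-3, 40, 0, 2], [-3, 40, 0, 2], [-3, 40, 0, 2], [-3, 40, 0, 2], [-3, 40, 0, 2], [-3, 40, 0, 2], [-3, 30, 0, 0.64]]])

```text
time: 11.7
eef_pos: [466.2, 171.5, 154.6]
ee_rot: [-3.138, 0.103, 0.003]
wrist_force: [0.6, -0.3, -3.1]
opening: 69.4
finger_force: 59.1
```

Call:
move_arm(moves=[[[-1.5, 12, 0, 0], [0, 3.5, 0, 0], [0, 0, 0, 0], [0, 0, 0, 0]]])

```text
time: 12.1
eef_pos: [466.0, 182.9, 154.4]
ee_rot: [3.14, -0.111, -0.003]
wrist_force: [-0.5, 0.4, -2.1]
opening: 69.2
finger_force: 59.1
```

```bash
python3 st.py;  python3 - <<'E'
from h import *
a,_=grab('scene','s3');b,_=grab('top','t3')
cv2.imwrite('pics/c3.png',np.hstack([cv2.resize(a[110:260,180:330],(400,400)),cv2.resize(b[150:260,190:300],(400,400))])[:,:,::-1])
E
```

```text
12.1 [ 3.740e-01  2.910e-01 -1.340e-01  1.148e+00  1.000e-03 -2.697e+00] [466.  182.9 154.4]
[-0.002  0.    -1.   ] toolY -94.04 69.24082258484074 [-0.5  0.4 -2.1] [-0.04  0.03 -0.03]
```

View pics/c3.png

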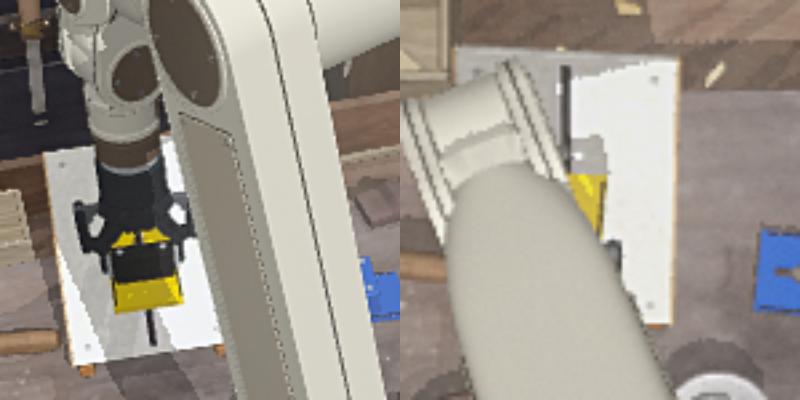

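The block is held level over the board with the nose up-slope (right crop, 588,205). I'll lower the grip force and press the nose onto the board to tilt the block.

Call:
move_arm(moves=[[[0, 0, -10, 0], [0, 0, -10, 0], [0, 0, -6, 0], [0, 0, -6, 0], [0, 0, -6, 0], [0, 0, -6, 0]]], newtons=22)

```text
time: 12.8
eef_pos: [461.5, 183.4, 109.9]
ee_rot: [3.139, -0.108, -0.016]
wrist_force: [-14.2, 0.3, 9.4]
opening: 69.8
finger_force: 61.2
```

```bash
python3 st.py
```

```text
12.8 [ 0.376  0.33  -0.205  1.045  0.004 -2.697] [461.5 183.4 109.9]
[-0.01  0.   -1.  ] toolY -93.95 69.75838405179587 [-14.2   0.3   9.4] [-0.06  1.79 -0.14]
```

Call:
move_arm(moves=[[[0, 0, 0, 0], [0, 0, 0, 0], [0, 0, -4, 0], [0, 0, -4, 0]]], fingers=60, newtons=20)

```text
time: 13.2
eef_pos: [461.9, 183.8, 102.0]
ee_rot: [-3.14, 0.107, 0.015]
wrist_force: [-12.3, 1.8, 6.5]
opening: 69.2
finger_force: 61.0
```

```bash
python3 st.py
```

```text
13.2 [ 0.376  0.338 -0.216  1.025  0.004 -2.697] [461.9 183.8 102. ]
[-0.009  0.    -1.   ] toolY -93.92 69.19354237280861 [-12.3   1.8   6.5] [ 0.08  1.52 -0.06]
```

Call:
move_arm(moves=[[[0, 0, -5, 0], [0, 0, -5, 0], [0, 0, -5, 0], [0, 0, -5, 0]]])

```text
time: 13.6
eef_pos: [463.7, 183.8, 82.1]
ee_rot: [-3.14, 0.108, 0.009]
wrist_force: [-7.7, 0.5, 4.7]
opening: 69.5
finger_force: 60.9
```

```bash
python3 st.py;  python3 - <<'E'
from h import *
a,_=grab('scene','s4');b,_=grab('top','t4')
cv2.imwrite('pics/c4.png',np.hstack([cv2.resize(a[150:250,180:280],(400,400)),cv2.resize(b[150:260,190:300],(400,400))])[:,:,::-1])
E
```

```text
13.6 [ 3.760e-01  3.600e-01 -2.420e-01  9.730e-01  2.000e-03 -2.697e+00] [463.7 183.8  82.1]
[-0.006  0.    -1.   ] toolY -93.93 69.47315244493015 [-7.7  0.5  4.7] [-0.07  0.6  -0.11]
```

View pics/c4.png

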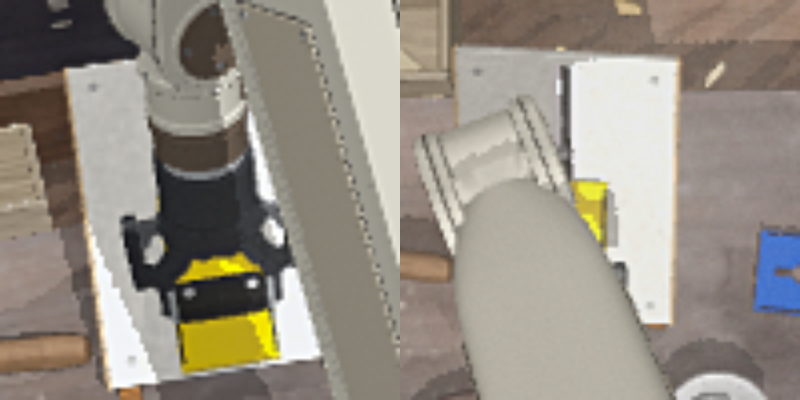

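Both views show the block tilting nose-up on the board, with its yellow tail at left crop (230,340). I continue down until it lies flat.

Call:
move_arm(moves=[[[0, 0, -5, 0], [0, 0, -5, 0], [0, 0, -4, 0], [0, 0, -3, 0]]])

```text
time: 14.1
eef_pos: [466.2, 184.0, 65.7]
ee_rot: [-3.139, 0.109, 0.002]
wrist_force: [-5.3, -0.1, 7.9]
opening: 69.2
finger_force: 61.3
```

```bash
python3 st.py
```

```text
14.1 [ 3.750e-01  3.810e-01 -2.620e-01  9.290e-01  1.000e-03 -2.697e+00] [466.2 184.   65.7]
[-0.001  0.001 -1.   ] toolY -93.96 69.16881493421764 [-5.3 -0.1  7.9] [-0.21 -0.17 -0.13]
```

Call:
move_arm(moves=[[[0, 0, -3, 0], [0, 0, -3, 0], [0, 0, 0, 0]]])

```text
time: 14.4
eef_pos: [466.0, 184.1, 59.6]
ee_rot: [-3.139, 0.108, 0.003]
wrist_force: [-4.8, 0.9, 3.4]
opening: 69.3
finger_force: 61.2
```

```bash
python3 st.py
```

```text
14.4 [ 3.750e-01  3.880e-01 -2.690e-01  9.150e-01  1.000e-03 -2.697e+00] [466.  184.1  59.6]
[-0.002  0.001 -1.   ] toolY -93.96 69.31266774550322 [-4.8  0.9  3.4] [-0.08  0.02 -0.07]
```

Call:
move_arm(moves=[[[0, 0, -2, 0], [0, 0, -2, 0], [0, 0, 0, 0]]])

```text
time: 14.7
eef_pos: [466.1, 184.0, 55.5]
ee_rot: [-3.139, 0.109, 0.002]
wrist_force: [-2.7, 0.1, 4.0]
opening: 69.0
finger_force: 61.1
```

```bash
python3 st.py
```

```text
14.7 [ 3.750e-01  3.940e-01 -2.740e-01  9.050e-01  1.000e-03 -2.697e+00] [466.1 184.   55.5]
[-0.002  0.001 -1.   ] toolY -93.97 68.97679364565762 [-2.7  0.1  4. ] [-0.15 -0.01 -0.08]
```

Call:
move_arm(moves=[[[0, 0, -2, 0], [0, 0, 0, 0]]])

```text
time: 14.9
eef_pos: [466.1, 183.9, 53.6]
ee_rot: [-3.139, 0.109, 0.003]
wrist_force: [-4.9, 1.0, 3.6]
opening: 69.3
finger_force: 61.4
```

```bash
python3 st.py
```

```text
14.9 [ 3.750e-01  3.960e-01 -2.760e-01  9.000e-01  1.000e-03 -2.697e+00] [466.1 183.9  53.6]
[-0.002  0.001 -1.   ] toolY -93.97 69.33773978205984 [-4.9  1.   3.6] [-0.21  0.05 -0.14]
```

Call:
move_arm(moves=[[[0, 0, -2, 0], [0, 0, 0, 0]]])

```text
time: 15.1
eef_pos: [464.9, 184.2, 52.4]
ee_rot: [-3.139, 0.109, 0.006]
wrist_force: [-8.8, 0.7, 13.0]
opening: 69.1
finger_force: 62.5
```

```bash
python3 st.py; python3 - <<'E'
from h import *
a,_=grab('scene','s5')
cv2.imwrite('pics/c5.png',cv2.resize(a[185:255,200:280],(800,600),interpolation=2)[:,:,::-1])
E
```

```text
15.1 [ 3.760e-01  3.970e-01 -2.780e-01  8.990e-01  2.000e-03 -2.696e+00] [464.9 184.2  52.4]
[-0.004  0.001 -1.   ] toolY -93.98 69.06460074753193 [-8.8  0.7 13. ] [-0.34  1.05 -0.37]
```

View pics/c5.png

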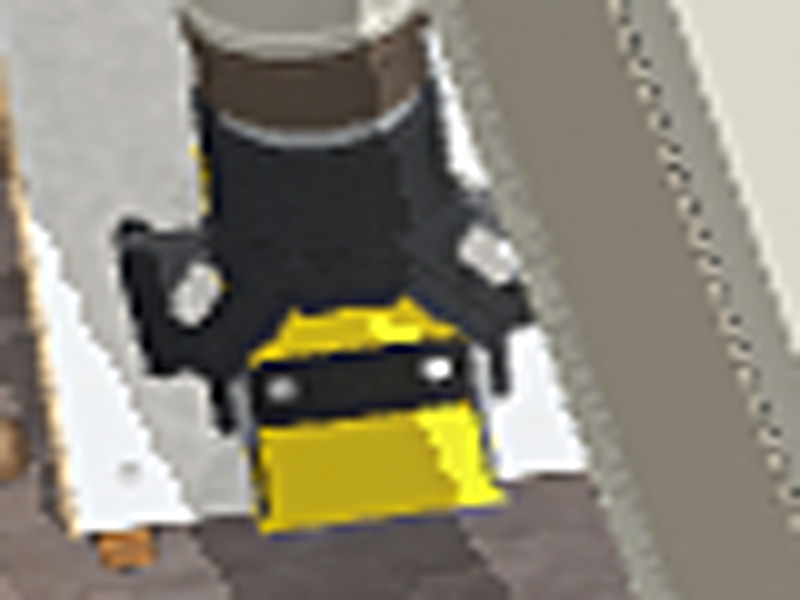

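The view shows the tail at crop (380,470), overhanging the lower edge slightly, and the block looks close to flat. I'll check numerically that the yellow base is flat on the board.

```bash
cat > flat.py <<'E'
from h import *
a=np.radians(-4.07);org=np.array([453.3,183.6,23.8]);c,s=np.cos(np.radians(40)),np.sin(np.radians(40))
ux=np.array([c*np.cos(a),c*np.sin(a),s]);n=np.array([-s*np.cos(a),-s*np.sin(a),c]);uy=np.cross(n,ux)
def bf(X): return np.stack([(X-org)@ux,(X-org)@uy,(X-org)@n],-1)
if __name__=='__main__':
    print('tcp',bf(get_state()['eef_pos']).round(1))
    for cam in('scene','top'):
        p,d=get_image(cam);P=bf(pts(cam,d));h=cv2.cvtColor(p,cv2.COLOR_RGB2HSV)
        m=((h[...,0]>20)&(h[...,0]<38)&(h[...,1]>150)&(h[...,2]>90)&(abs(P[...,1])<60)&(abs(P[...,2])<90)&(P[...,0]>-60)&(P[...,0]<280)).astype('u1')
        w=((h[...,1]<40)&(h[...,2]>120)&(abs(P[...,1])<98)&(abs(P[...,2])<20)&(P[...,0]>10)&(P[...,0]<265))
        if w.any(): print(cam,'board z',np.median(P[w][:,2]).round(1),w.sum())
        me=cv2.erode(m,np.ones((3,3)))>0;Q=P[me];x=Q[:,0]
        print(cam,'n',m.sum(),'extent',P[m>0].min(0).round(0),P[m>0].max(0).round(0))
        for lo in range(-20,260,20):
            k=(x>lo)&(x<lo+20)
            if k.sum()>3:print('  x',lo,'n',k.sum(),'z',np.median(Q[k][:,2]).round(1))
E
python3 flat.py
```

```text
tcp [27.2  1.4 14.5]
scene board z -1.7 1334
scene n 348 extent [ -8. -38.  -2.] [130.  38.  85.]
  x -20 n 26 z 7.5
  x 0 n 113 z 7.1
  x 20 n 44 z 6.0
  x 60 n 27 z 6.1
top board z -0.5 2010
top n 69 extent [ 92. -36.   1.] [145.  -8.  13.]
  x 100 n 7 z 5.6
  x 120 n 19 z 6.4
```

```bash
cat > edge.py <<'E'
from flat import *
def rayb(cam,u,v,off):
    C=camera_info(cam);K,R,t=[np.array(C[k]) for k in'KRt'];o=-R.T@t
    r=R.T@np.linalg.inv(K)@np.array([u,v,1.]);q=org+n*off;return bf(o+r*((q-o)@n)/(r@n)).round(1)
if __name__=='__main__':
    print('screw scene',rayb('scene',230.1,188.5,16),'top',rayb('top',235.2,191.4,16))
    for cam in('scene','top'):
        g=np.load(f'pics/{"s0" if cam=="scene" else "t0"}.npz')['p'].astype(int)
        # darkness-weighted head refinement: dark ring off the track
        cx,cy=(230,188) if cam=='scene' else (235,191)
        print(g[cy-5:cy+6,cx-6:cx+7].sum(2)//3)
        p,d=get_image(cam);h=cv2.cvtColor(p,cv2.COLOR_RGB2HSV)
        m=(h[...,0]>18)&(h[...,0]<40)&(h[...,1]>120)&(h[...,2]>60)
        m[:,:195]=0;m[:,290:]=0;m[:150]=0;m[262:]=0
        v,u=np.where(m);B=np.array([rayb(cam,x,y,8) for x,y in zip(u,v)])
        k=(abs(B[:,1])<45)&(B[:,0]>-30)&(B[:,0]<260);B,u,v=B[k],u[k],v[k]
        for y0 in range(-36,37,8):
            q=(B[:,1]>y0)&(B[:,1]<y0+8)
            if q.any():print(cam,y0,B[q,0].min(),B[q,0].max())
        for x0 in (0,15,90,105,120,135):
            q=(B[:,0]>x0)&(B[:,0]<x0+15)
            if q.any():print(cam,'x',x0,'y',B[q,1].min(),B[q,1].max())
E
python3 edge.py
```

```text
screw scene [178.3  -2.9  16. ] top [183.3  -0.8  16. ]
[[246 247 252 255 118  50 104 255 251 247 246 246 243]
 [246 247 251 255 115  47 107 255 252 247 246 244 245]
 [246 246 250 255 182  45  84 233 254 248 247 244 245]
 [246 246 250 255 175  76 108 195 255 251 247 246 246]
 [246 247 252 255 120 186 212 110 195 254 248 246 246]
 [245 248 252 176 114 214 233 185 162 255 248 246 244]
 [246 248 251 182 126 155 193 100 162 255 248 247 245]
 [245 246 251 255 155  90  93 106 255 253 247 246 246]
 [244 245 248 254 255 184  43 107 255 253 247 246 246]
 [245 246 247 250 255 179  49  88 235 254 248 245 246]
 [247 247 247 249 254 179  48  73 193 255 248 245 245]]
scene -36 -7.4 63.2
scene -28 -8.6 74.5
scene -20 -8.1 71.7
scene -12 -7.1 69.9
scene -4 -8.8 71.4
scene 4 -7.8 71.9
scene 12 -6.2 73.4
scene 20 -8.4 67.3
scene 28 -6.9 59.1
scene 36 -5.9 140.3
scene x 0 y -36.9 39.8
scene x 15 y -36.1 37.5
scene x 120 y 37.1 38.5
scene x 135 y 36.6 39.4
[[231 231 230 233 246 165  87 109 238 239 232 230 232]
 [231 231 230 233 247 168  87 104 238 238 234 232 228]
 [230 230 233 235 247 150  71  68 237 238 232 231 229]
 [230 232 232 239 189 111  92  65 239 239 233 232 232]
 [230 231 233 239 162 132 124  84 233 238 232 232 230]
 [229 229 235 212 130 168 165 130 153 231 235 233 230]
 [229 232 236 218 148 197 212 139 201 238 234 232 232]
 [231 232 234 239 176 180 174 132 195 234 234 231 233]
 [233 230 232 231 242 163  93  63 237 239 233 230 230]
 [231 224 226 228 240 161  88  73 238 240 231 230 230]
 [229 228 228 227 242 165  90  73 239 238 232 232 229]]
top -36 86.9 143.0
top -28 101.5 142.5
top -20 112.4 142.1
top -12 137.9 145.3
top x 90 y -35.8 -25.5
top x 105 y -35.7 -15.4
top x 120 y -35.7 -12.1
top x 135 y -35.7 -8.8
```

Call:
move_arm(moves=[[[-3.5, 0.25, 4.2, 0], [-3.5, 0.25, 4.2, 0], [-3.5, 0.25, 4.2, 0], [-3.6, 0.25, 4.3, 0], [10.5, -1.3, 8.9, 0], [10.5, -1.3, 8.9, 0], [10.5, -1.3, 8.9, 0], [10.5, -1.3, 8.9, 0], [10.6, -1.3, 8.9, 0], [10.6, -1.3, 8.9, 0]]])

```text
time: 16.35
eef_pos: [515.3, 177.1, 122.0]
ee_rot: [-3.139, 0.109, 0.003]
wrist_force: [0.0, 0.2, -2.4]
opening: 69.4
finger_force: 60.5
```

Call:
move_arm(moves=[[[0, 0, 0, 0], [0, 0, 0, 0]]])

```text
time: 16.55
eef_pos: [514.7, 177.1, 121.4]
ee_rot: [-3.139, 0.109, 0.004]
wrist_force: [0.1, -0.2, -3.0]
opening: 69.5
finger_force: 60.6
```

```bash
python3 st.py; python3 flat.py
```

```text
16.55 [ 3.310e-01  4.000e-01 -6.600e-02  1.107e+00  1.000e-03 -2.742e+00] [514.7 177.1 121.4]
[-0.003  0.001 -1.   ] toolY -93.98 69.51823324889763 [ 0.1 -0.2 -3. ] [-0.05  0.11 -0.03]
tcp [110.   -2.2  35.1]
scene board z -1.4 1931
scene n 365 extent [ 75. -43.  19.] [217.  35.  68.]
  x 60 n 9 z 26.9
  x 80 n 115 z 27.6
  x 100 n 52 z 28.0
  x 140 n 40 z 26.7
top board z -0.4 1005
top n 65 extent [175. -38.  12.] [224. -15.  34.]
  x 200 n 18 z 27.5
```

Call:
move_arm(moves=[[[1.3, -0.1, -1.5, 0], [1.3, -0.1, -1.5, 0], [1.3, -0.1, -1.5, 0], [1.3, -0.1, -1.5, 0], [0, 0, 0, 0]]])

```text
time: 17.15
eef_pos: [520.4, 176.7, 115.3]
ee_rot: [-3.139, 0.109, 0.003]
wrist_force: [0.4, -0.3, -1.5]
opening: 68.9
finger_force: 60.6
```

```bash
python3 st.py; python3 -c "
from flat import *
print(bf(get_state()['eef_pos']),'F',np.array([ux,uy,n])@get_state()['wrist_force'])"
```

```text
17.15 [ 3.270e-01  4.150e-01 -6.100e-02  1.097e+00  1.000e-03 -2.746e+00] [520.4 176.7 115.3]
[-0.002  0.    -1.   ] toolY -93.97 68.88828060527636 [ 0.4 -0.3 -1.5] [0.02 0.07 0.03]
[110.49033813  -2.10852497  26.77519456] F [-0.60624807 -0.23068353 -1.41529617]
```

Call:
move_arm(moves=[[[1.3, -0.1, -1.5, 0], [1.3, -0.1, -1.5, 0], [1.3, -0.1, -1.5, 0], [1.3, -0.1, -1.5, 0], [0, 0, 0, 0]]])

```text
time: 17.65
eef_pos: [525.6, 176.3, 109.4]
ee_rot: [-3.139, 0.109, 0.003]
wrist_force: [0.9, -0.5, -2.6]
opening: 69.6
finger_force: 60.6
```

```bash
cat > f.py <<'E'
from flat import *
s=get_state();print(s['time'],'tcp',bf(s['eef_pos']).round(1),'F',(np.array([ux,uy,n])@s['wrist_force']).round(1),s['ft_torque'].round(2))
E
python3 f.py
```

```text
17.65 tcp [110.7  -2.2  18.9] F [-1.  -0.4 -2.6] [-0.07  0.08 -0.02]
```

Call:
move_arm(moves=[[[1.2, -0.1, -1.5, 0], [1.2, -0.1, -1.5, 0], [0.6, 0, -0.8, 0], [0, 0, 0, 0]]])

```text
time: 18.05
eef_pos: [528.3, 176.2, 106.3]
ee_rot: [-3.139, 0.109, 0.003]
wrist_force: [-3.0, 0.3, 1.4]
opening: 69.3
finger_force: 60.9
```

```bash
python3 f.py; python3 flat.py
```

```text
18.05 tcp [110.7  -2.1  14.8] F [-1.4  0.   3. ] [-0.11  0.25 -0.05]
tcp [110.7  -2.1  14.8]
scene board z -1.3 1885
scene n 362 extent [ 75. -41.  -5.] [223.  34.  85.]
  x 80 n 120 z 6.9
  x 100 n 67 z 6.8
  x 140 n 39 z 7.0
top board z -0.4 904
top n 59 extent [185. -39.  -2.] [228. -16.  14.]
  x 200 n 21 z 7.0
  x 220 n 5 z 6.0
```

The block is flat with the keyhole over the head. Now I draw it down the slope.

Call:
move_arm(moves=[[[-1.53, 0.1, -1.3, 0], [-1.53, 0.1, -1.3, 0], [-1.53, 0.1, -1.3, 0], [-1.53, 0.1, -1.3, 0], [-1.53, 0.1, -1.3, 0], [-1.53, 0.1, -1.3, 0], [-1.53, 0.1, -1.3, 0], [-1.53, 0.1, -1.3, 0], [-1.53, 0.1, -1.3, 0], [0, 0, 0, 0]]])

```text
time: 19.15
eef_pos: [514.6, 177.5, 94.6]
ee_rot: [-3.138, 0.108, 0.002]
wrist_force: [-4.4, 1.0, 4.6]
opening: 69.7
finger_force: 61.6
```

```bash
python3 f.py
```

```text
19.15 tcp [92.7 -1.7 14.6] F [-0.5  0.6  6.4] [-0.06  0.33 -0.1 ]
```

Slid 18 mm with no catch, so the slot has taken the shank. Next I feel for the stop.

Call:
move_arm(moves=[[[-1.15, 0.1, -0.95, 0], [-1.15, 0.1, -0.95, 0], [-1.15, 0.1, -0.95, 0], [-1.15, 0.1, -0.95, 0], [0, 0, 0, 0]]])

```text
time: 19.65
eef_pos: [510.2, 177.8, 90.8]
ee_rot: [-3.138, 0.108, 0.002]
wrist_force: [-4.0, 1.4, 4.4]
opening: 69.3
finger_force: 61.5
```

```bash
python3 f.py
```

```text
19.65 tcp [86.8 -1.7 14.6] F [-0.3  1.1  6. ] [-0.07  0.26 -0.1 ]
```

Call:
move_arm(moves=[[[-1.15, 0.1, -0.95, 0], [-1.15, 0.1, -0.95, 0], [0, 0, 0, 0]]])

```text
time: 19.95
eef_pos: [508.8, 178.0, 89.5]
ee_rot: [-3.138, 0.108, -0.001]
wrist_force: [-2.7, 0.4, 6.7]
opening: 69.2
finger_force: 61.6
```

```bash
python3 f.py
```

```text
19.95 tcp [84.9 -1.6 14.5] F [2.2 0.2 6.9] [-0.31  0.23 -0.13]
```

Call:
move_arm(moves=[[[-1.15, 0.1, -0.95, 0], [-0.8, 0.1, -0.6, 0], [0, 0, 0, 0]]])

```text
time: 20.25
eef_pos: [508.8, 178.1, 89.4]
ee_rot: [-3.138, 0.11, -0.008]
wrist_force: [-0.1, -1.2, 11.6]
opening: 69.1
finger_force: 62.2
```

```bash
python3 f.py
```

```text
20.25 tcp [84.9 -1.5 14.4] F [ 7.5 -1.2  8.9] [-0.59  0.09 -0.24]
```

The block stops firmly after 25.8 mm of travel, against about 25.5 expected. Relaxing, opening and retreating.

Call:
move_arm(moves=[[[1.1, -0.1, 0.9, 0], [0, 0, 0, 0]]])

```text
time: 20.45
eef_pos: [508.8, 178.1, 89.5]
ee_rot: [-3.138, 0.11, -0.004]
wrist_force: [-2.2, 0.1, 9.0]
opening: 69.0
finger_force: 61.8
```

Call:
move_arm(moves=[[[0, 0, 0, 0], [0, 0, 0, 0], [0, 0, 0, 0], [0, 0, 0, 0], [0, 0, 0, 0], [0, 0, 0, 0]]], fingers=85)

```text
time: 21.05
eef_pos: [507.0, 177.7, 87.7]
ee_rot: [-3.139, 0.109, 0.003]
wrist_force: [-0.4, 0.4, -0.2]
opening: 84.9
finger_force: 0.0
```

```bash
python3 f.py; python3 flat.py
```

```text
21.05 tcp [82.4 -2.  14.2] F [-0.5  0.4  0.1] [-0.03  0.01  0.04]
tcp [82.4 -2.  14.2]
scene board z -1.6 1645
scene n 362 extent [ 50. -41.  -2.] [197.  36.  84.]
  x 40 n 34 z 6.3
  x 60 n 116 z 6.3
  x 80 n 31 z 7.0
  x 100 n 5 z 8.0
  x 120 n 25 z 7.3
top board z -0.3 1110
top n 71 extent [144. -39.  -0.] [201. -15.  13.]
  x 160 n 5 z 7.7
  x 180 n 18 z 8.4
```

Free, no contact force, and the block stays put. Retreating straight up, then back and aside.

Call:
move_arm(moves=[[[0, 0, 8, 0], [0, 0, 15, 0], [0, 0, 25, 0], [0, 0, 40, 0], [0, 0, 40, 0], [0, -20, 20, 0], [0, -40, 0, 0], [0, -40, 0, 0], [0, -40, 0, 0], [0, -40, 0, 0]]])

```text
time: 22.15
eef_pos: [507.0, -3.6, 236.8]
ee_rot: [-3.139, 0.108, 0.001]
wrist_force: [0.7, -0.2, 0.7]
opening: 84.9
finger_force: 0.0
```

Call:
move_arm(moves=[[[0, -40, 0, -8], [0, -40, 0, -8], [0, -40, 0, -8], [0, -20, 0, 0], [0, 0, 0, 0]]])

```text
time: 22.65
eef_pos: [506.9, -144.9, 236.4]
ee_rot: [-3.046, 0.766, 0.001]
wrist_force: [-0.7, 0.2, 0.5]
opening: 85.0
finger_force: 0.0
```

```bash
python3 st.py; python3 flat.py; python3 - <<'E'
from h import *
a,_=grab('scene','s9');b,_=grab('top','t9')
cv2.imwrite('pics/c9.png',np.hstack([cv2.resize(a[140:270,100:310],(400,300)),cv2.resize(b[140:300,110:390],(400,300))])[:,:,::-1])
E
```

```text
22.65 [-0.279  0.293  0.089  1.367  0.    -2.928] [ 506.9 -144.9  236.4]
[-0.001  0.001 -1.   ] toolY -118.22 85.02743328523754 [-0.7  0.2  0.5] [ 0.05 -0.01 -0.02]
tcp [ 195.5 -323.9  113.5]
scene board z -1.5 3295
scene n 759 extent [ 50. -42.  -5.] [200.  36.  49.]
  x 40 n 39 z 7.5
  x 60 n 119 z 6.6
  x 80 n 31 z 7.2
  x 100 n 5 z 4.9
  x 120 n 118 z 6.3
  x 140 n 69 z 7.1
  x 160 n 69 z 5.8
  x 180 n 63 z 6.6
top board z -0.4 2914
top n 584 extent [ 50. -40.  -2.] [202.  38.  18.]
  x 40 n 19 z 7.4
  x 60 n 22 z 8.4
  x 100 n 20 z 6.9
  x 120 n 102 z 8.1
  x 140 n 55 z 9.0
  x 160 n 61 z 6.6
  x 180 n 72 z 7.8
```

View pics/c9.png

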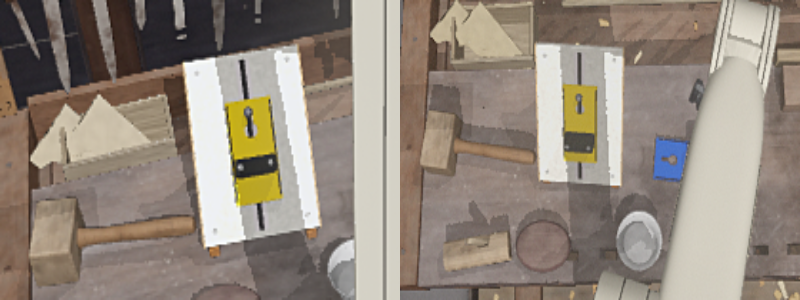

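The block hangs flat on the board, with the screw head at the top end of its slot (left crop 247,112). The bystanders visible in these crops have not moved.

```bash
python3 -c "
from bench import hand_in
print(hand_in())"
```

```text
the job is handed in; nothing more can be done
None
```

The yellow push block hangs flat on the board with its slot end stopped on the screw, the gripper is clear of it, and the job was handed in at about 23 s (no verdict was returned).

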